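# Tighten the filter lid nuts by counted quarter turns

## Task

Tighten the lid of the water filter housing with the socket key: going clockwise round the rim from the outlet spout (seen from above), give the first nut exactly one quarter turn clockwise, then the second nut exactly two quarter turns clockwise, without overshooting, and leave the third nut alone. The nuts sit loose in their holes, so feel the key onto each one gently, never forcing it and keeping the gripper itself off the housing. Finally leave the key standing seated on the second nut, let go of it, and leave everything else on the counter where it is.

Things in the scene. Friction and masses are not known exactly. Their poses are not given: they have to be found in the camera images.
- housing: fixed round steel filter housing: drum 190 mm wide, flange 244 mm wide with its top 100 mm above the origin, low dome in the middle (up to 113 mm). Origin: centre of its underside; z up; the outlet spout points along its own -x. Three square nuts stand on the flange on a circle of 98 mm radius, at 40 (first), 160 (second) and 280 degrees (third) clockwise from the spout seen from above
- spout_end (a point): end of the outlet spout (22 mm pipe, brass end 30 mm wide), 160 mm from the housing's axis, 62 mm up
- post1 (a point): nominal place of the first nut, 2 mm above the flange. Its top is 20 mm above this point. The nut rides loose in an oversize hole: its true axis lies up to 7 mm off radially and up to 7 mm off tangentially, not measured, to be found by feel (or eye). About half a newton pushes it sideways (at most 9 mm each way from this point); it stays where pushed
- post2 (a point): nominal place of the second nut; same height and hidden offset as at post1. First and second nut are sprung: pushing one down takes 4.5 N to start, then 0.6 N per mm over 8 mm of travel, then it is solid
- post3 (a point): the third nut, 2 mm above the flange; same size, already tight, to be left alone; not sprung and not loose
- nut1 (a joint): turn of the first nut (a steel square, 16 mm across the flats) in rad, growing clockwise seen from above, starting within 0.06 of 0. At 0 two of its flats face along the radius from the housing's axis, the other two along the tangent. Turns with about 0.07 N m of friction and stays where it is left; one quarter turn is 1.57
- nut2 (a joint): the same for the second nut
- nut3 (a joint): the same for the third nut
- key: loose steel socket key, about 120 g, standing upright on its socket. Origin: centre of the socket's mouth, on its underside; z up. Socket 28 mm square outside, square hole 18 mm wide, 16 mm deep, flats along the key's x and y; the mouth flares to 24 mm over the lowest 6 mm, so it catches a nut up to about 3 mm off centre and pushes it over
- key_handle (a point): middle of the key's black flat handle, 57 mm above the mouth: 46 mm along the key's x, 16 mm along its y (grip across this), from 40 to 74 mm above the mouth, on a neck 16 mm thick. Fully seated on a nut, the mouth is 16 mm below the nut's top; a turned nut trails the key by 0.1 to 0.2 rad
- jar: bystander: screw-lid jar, 66 mm wide, 90 mm tall, standing; origin under its centre
- soap: bystander: clear bottle, 60 mm wide, 170 mm tall, standing; origin under its centre
- mug: bystander: white mug, 80 mm wide, 90 mm tall; origin under its centre
- bowl: bystander: steel bowl, 120 mm wide, 50 mm tall; origin under its centre
- cartridge: bystander: spare white filter cartridge, 60 mm wide, 175 mm tall, standing; origin under its centre
- wrench: bystander: open-ended wrench, 170 mm long, lying flat
- oring: bystander: black sealing ring, 70 mm across, 6 mm thick, lying flat
Things that resemble listed ones, but are neither listed nor needed, are in the scene too. Several things look just like the key: the one meant starts farthest to the robot's left.

How it is judged:
By the outcome, as a careful person would: the job done as asked, in the order asked, and still so for the second after the job is handed in, with the robot touching nothing.
It also fails if it takes over 72 s, if anything falls off the work surface, if the arm or the gripper's body presses on something with over 40 N, if the wrist force passes 120 N, or if a joint passes its speed limit or range.

## Robot

A 6-joint arm with a two-finger parallel gripper is mounted at the origin on the work surface. World frame = base frame: x ahead of the robot, y to its left, z up, the work surface at z = 0. Lengths are in m, angles in rad, forces in N, time in s.
With the tool pointing down it reaches from about 0.35 to 0.975 m from the base axis. Payload 4.9 kg.
Tool frame: the origin (TCP) lies midway between the tips of the shut fingers; the grasp point (between the pads) lies 19 mm behind it; z points along the fingers, y is the line along which they close (so a half turn about z gives the same grasp; the last joint's range is limited). The gripper opens to 85 mm and grips with 20 to 120 N. Pads are 22 mm wide; open, the fingers measure 114 mm over their backs; the gripper's body (76 mm by 85 mm) begins 54 mm behind the grasp point. The pads swing forward as they close: fully open they stand 13 mm farther back than shut.
Start: joints at [1.181, 0.053, 1.613, -0, 1.476, -0.119], TCP at [0.167, 0.602, 0.231] pointing down, gripper open.
Joint ranges: [-3.01, 3.01], [-1.01, 2.22], [0.06, 2.58], [-1.02, 4.17], [0.09, 2.62], [-3.14, 3.14]. Speed limits (rad/s): [2.57, 2.57, 3.14, 3.14, 3.14, 3.14].

## Interface

Orientations are given as a rotation vector (axis times angle).
In Python, from station import ctrl gives the robot as it stands. The module is installed in compiled form; this text tells all that it offers.
- The arm moves only by the shell command python3 -m handwheel 'ROWS' [OPENING] [FORCE]. ROWS is JSON, a list of rows, each a list of 2 entries, a list of its own where there are three numbers: the shift along the tool's x, y, z in cm, then the turn, a rotation vector about the tool's x, y, z in rad. In form: [[[tx, ty, tz], [ax, ay, az]], ...]. A call has 1 to 5 rows; each row is the pose to reach, as a shift and turn from the pose commanded when the call began, along the tool's axes at that moment; what a row does not reach only later rows make up. A row lasts 1/8 s, in which the tool goes at most 62.5 mm and 10.7 degrees, less where a joint would pass 70% of its speed; a pose out of reach is approached as far as the arm can. A call with a gripper value outside its range is refused whole. OPENING is the gripper's target within -1 to 1 (shut at 1, half-way at 0, fully open at -1), set as the call begins (- or left out, the last holds). The fingers move at their own pace and stop on an object; FORCE is the grip in N (left out, the last holds). Time passes only in rows, so rows that repeat a pose let the fingers close. It gives the time, the measured TCP pose, the force, the opening and the grip force at its end, in the units of the state.
- ctrl.get_obs(): the state, without advancing time (a new reading comes with each control period).
- ctrl.get_image(name): name is "scene" or "top"; returns the picture (420x560x3 uint8, blue, green, red); there is no depth.
- ctrl.calibration(name): a dict with "fx", "fy", "cx", "cy" (pixels), "R" (3x3) and "t" (3): a world point X has camera coordinates R X + t. Camera axes: x right, y down, z forward; pixel columns grow to the right and rows downward; lengths in m; the calibration is good to about 2 mm. A picture is of the moment at which its call begins. calibration takes no time and is no camera call.
- ctrl.finish_job(): hands the job in; it is judged then, once.
Trained networks look in the newest picture that a camera, given by its name, has taken for a name from the list of things; names that differ only in an ending like _2 or _b are one class to them, and where a whole thing is asked for, a point or a joint stands for the part that bears it (a point fixed in the world has none). Each returns a list of dicts, best first, with "score" (0 to 1); they miss things now and then, are a little off and sometimes report something else, mostly with a low value. They report only what shows in the picture. A call takes as long as a camera call. They do not tell look-alikes from the thing itself.
- ctrl.look_for(camera, query): "position" ([column, row] in pixels, amid what is visible of it).
- ctrl.landmark_of(camera, query): "position" ([column, row] in pixels: a listed point, or the origin of a listed thing).
The state is a dict: "t": time; "q": joint angles; "dq": joint speeds; "effort": joint torques, N m; "tool_pos": TCP position; "tool_rot": TCP orientation; "contact_force": force on the tool from outside, world axes, zero at the start; "wrist_torque": the same for the moment, N m; "opening": finger opening in m; "grip_force": force on a finger pad.
Only numpy, scipy, OpenCV 4.12 (cv2) and the standard library are available. Lean on these libraries where they do the work, as an engineer would, in place of code of your own. Each camera call takes 0.05 s, during which the arm holds its last target. There are 200 camera calls.

## Working session

There is one attempt and no reset: what is moved stays moved. The work goes in short steps, Python scripts to look and compute and a shell command to move; the robot and the scene stay as the last step left them, time stands still between calls to the robot, and variables do not carry over. Pictures are saved under pics/ and viewed, at most 10 in all, crops included, and the job is handed in when it is done.

```bash
mkdir -p pics; cat > h.py <<'E'
import numpy as np, cv2
from station import ctrl
from scipy.spatial.transform import Rotation as Ro
def cal(n):
    c=ctrl.calibration(n); return c,np.array(c["R"]),np.array(c["t"])
def ray(n,p,z):
    c,R,t=cal(n); d=R.T@np.array([(p[0]-c["cx"])/c["fx"],(p[1]-c["cy"])/c["fy"],1]); o=-R.T@t
    return o+d*(z-o[2])/d[2]
def proj(n,X):
    c,R,t=cal(n); v=R@np.array(X)+t; return np.array([c["fx"]*v[0]/v[2]+c["cx"],c["fy"]*v[1]/v[2]+c["cy"]])
E
python3 - <<'E'
from h import *
for n in("scene","top"):
    im=ctrl.get_image(n); cv2.imwrite(f"pics/{n}0.png",im)
    c,R,t=cal(n); print(n,c["fx"],-R.T@t)
    for q,z in(("housing",0),("spout_end",.062),("post1",.102),("post2",.102),("post3",.102),("key",0),("key_handle",.057)):
        for d in ctrl.landmark_of(n,q)[:5]: print(q,np.round(d["position"],1),round(d["score"],2),np.round(ray(n,d["position"],z),3))
o=ctrl.get_obs(); print({k:np.round(v,3) for k,v in o.items()})
E
```

```text
scene 460.02706153221635 [1.11719559 0.67617482 0.73794758]
housing [277.3 245.8] 0.76 [ 0.564 -0.014  0.   ]
housing [163.7 200.9] 0.56 [ 0.694 -0.368  0.   ]
spout_end [340.5 228.9] 0.85 [0.452 0.089 0.062]
spout_end [423.7 318.8] 0.7 [0.526 0.388 0.062]
post1 [280.7 191.8] 0.95 [ 0.502 -0.079  0.102]
post1 [235.8 222.3] 0.65 [ 0.663 -0.043  0.102]
post2 [280.7 191.8] 0.95 [ 0.502 -0.079  0.102]
post2 [235.8 222.3] 0.65 [ 0.663 -0.043  0.102]
post3 [280.7 191.8] 0.95 [ 0.502 -0.079  0.102]
post3 [235.8 222.3] 0.65 [ 0.663 -0.043  0.102]
key [438.9 260.5] 0.92 [0.292 0.271 0.   ]
key [374.1 307.1] 0.84 [0.529 0.275 0.   ]
key [331.9 310.4] 0.79 [0.606 0.226 0.   ]
key [423.4 319.3] 0.64 [0.473 0.363 0.   ]
key_handle [444.  239.7] 0.89 [0.284 0.266 0.057]
key_handle [377.7 290.2] 0.79 [0.533 0.279 0.057]
key_handle [427.6 298. ] 0.6 [0.47  0.357 0.057]
key_handle [332.9 293.2] 0.59 [0.612 0.228 0.057]
top 399.21395455311574 [ 0.44245779 -0.01682142  1.29282803]
housing [280.7 209.1] 0.87 [ 0.572 -0.02   0.   ]
spout_end [245.4 248.3] 0.91 [0.443 0.086 0.062]
post1 [300.1 233.7] 0.84
[... 490 characters left out ...]
01.6 196.8] 0.45 [0.608 0.239 0.   ]
key_handle [206.5 192.4] 0.7 [0.615 0.212 0.057]
key_handle [183.2 297.4] 0.66 [0.291 0.272 0.057]
key_handle [160.3 234.2] 0.59 [0.482 0.351 0.057]
key_handle [185.  218.7] 0.45 [0.531 0.276 0.057]
{'t': np.float64(0.8), 'q': array([ 1.181,  0.053,  1.613,  0.   ,  1.476, -0.119]), 'dq': array([-0.   ,  0.002,  0.003, -0.001, -0.001, -0.001]), 'effort': array([  0.   , -39.364, -37.045,  -0.   ,   0.   ,   0.   ]), 'tool_pos': array([0.167, 0.602, 0.231]), 'tool_rot': array([-0.424, -3.113,  0.   ]), 'contact_force': array([0.032, 0.182, 0.122]), 'wrist_torque': array([ 0.002, -0.028, -0.014]), 'grip_force': np.float64(0.0), 'opening': np.float64(0.086)}
```

View pics/top0.png

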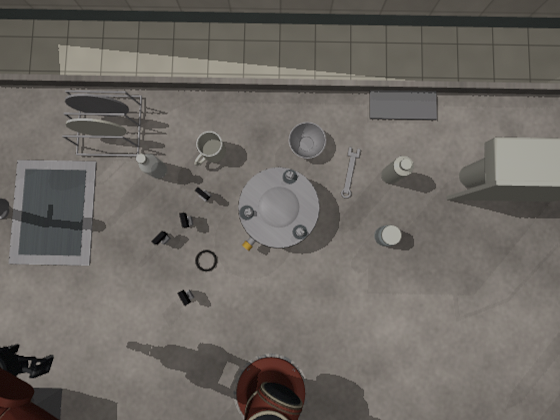

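View pics/scene0.png

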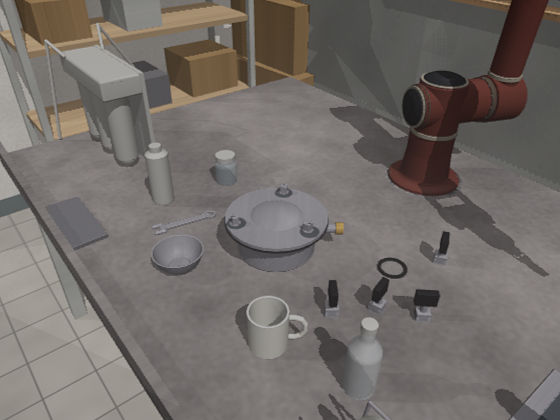

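Candidates for the key, as (top px / scene px): A (160,238)/(425,304) y≈0.36, B (185,220)/(381,294) y≈0.28, C (203,194)/(333,297) y≈0.23, D (185,297)/(444,247) y≈0.27. The leftmost is A. I'll check it in a close crop together with the nuts.

```bash
python3 - <<'E'
from h import *
s=cv2.imread("pics/scene0.png"); t=cv2.imread("pics/top0.png")
def crop(im,x,y,w,h,f): return cv2.resize(im[y:y+h,x:x+w],None,fx=f,fy=f,interpolation=cv2.INTER_CUBIC)
a=crop(s,395,275,50,50,6); b=crop(t,140,213,50,50,6)   # 300
r1=np.hstack([a,b]); 
n=[crop(s,300,215,25,25,8),crop(s,224,210,25,25,8),crop(s,272,180,25,25,8)]
m=[crop(t,235,197,25,25,8),crop(t,277,163,25,25,8),crop(t,288,220,25,25,8)]
r2=np.hstack([np.vstack([n[0],m[0]])[:300]])
cv2.imwrite("pics/key.png",r1)
cv2.imwrite("pics/nuts.png",np.vstack([np.hstack(n),np.hstack(m)]))
# circle centre from flange ellipse hint
E
```

```text
(no output)
```

View pics/key.png

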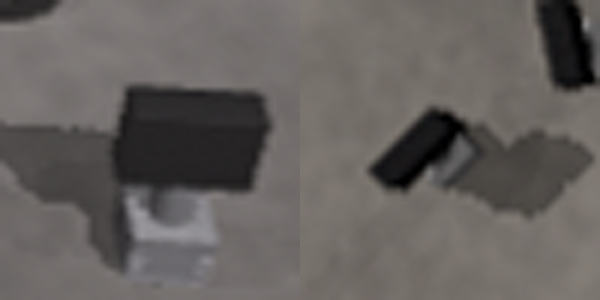

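View pics/nuts.png

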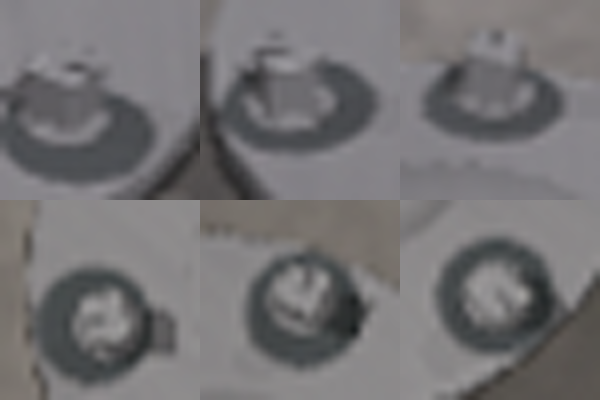

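Crop: candidate A is a black handle on a square socket, standing, with its handle running about -45° in world. It is the farthest left, so it's the one meant. The nut crops show each nut inside a dark hole ring: nut3 centred, nut1 and nut2 visibly off. Next I'll fit the key pose and nut offsets numerically.

```bash
python3 - <<'E'
from h import *
from scipy.optimize import minimize, least_squares
ims={n:cv2.imread(f"pics/{n}0.png") for n in("scene","top")}
roi={"scene":(408,284,36,32),"top":(148,226,30,24)}
F=8
def box(p):
    x,y,a=p; c,s=np.cos(a),np.sin(a)
    return [[x+c*u*.023-s*v*.008,y+s*u*.023+c*v*.008,z] for u in(-1,1) for v in(-1,1) for z in(.04,.074)]
M={}
for n,(x,y,w,h) in roi.items():
    g=cv2.cvtColor(ims[n],cv2.COLOR_BGR2GRAY)[y:y+h,x:x+w]
    M[n]=cv2.resize(g,None,fx=F,fy=F,interpolation=cv2.INTER_LINEAR)<62
def cost(p):
    e=0
    for n,(x,y,w,h) in roi.items():
        P=np.array([(proj(n,X)-[x,y]+.5)*F for X in box(p)],np.float32)
        m=np.zeros(M[n].shape,np.uint8); cv2.fillConvexPoly(m,(cv2.convexHull(P)*16).astype(np.int32),1,shift=4)
        e+=(m.astype(bool)^M[n]).sum()/M[n].sum()
    return e
best=min((minimize(cost,[.472,.355,a],method="Nelder-Mead",options=dict(initial_simplex=[[.472,.355,a],[.48,.355,a],[.472,.363,a],[.472,.355,a+.2]])) for a in(-.6,-.85,-1.1)),key=lambda r:r.fun)
print("key",best.x,best.fun)
# housing from ring centres z=.1, both views
ring={"top":[(235+95/8,197+124/8),(277+102/8,163+109/8),(288+95/8,220+94/8)],
"scene":[(300+79/8,215+137/8),(224+100/8,210+106/8),(272+92/8,180+99/8)]}
spout={"top":(245.4,248.3),"scene":(340.5,228.9)}
def posts(p,z=.1):
    return [[p[0]+.098*np.cos(p[2]-np.radians(k)),p[1]+.098*np.sin(p[2]-np.radians(k)),z] for k in(40,160,280)]
def res(p,ns=("top","scene")):
    r=[]
    for n in ns:
        for X,u in zip(posts(p),ring[n]): r+=list(proj(n,X)+.5-u)
        r+=list(.5*(proj(n,[p[0]+.16*np.cos(p[2]),p[1]+.16*np.sin(p[2]),.062])-spout[n]))
    return r
for ns in(("top","scene"),("top",),("scene",)):
    s=least_squares(res,[.57,-.015,2.47],args=(ns,)); print("housing",s.x,np.degrees(s.x[2]),np.round(s.fun,1))
s=least_squares(res,[.57,-.015,2.47])
off={"top":[(1,0),(-.1,-1.4)],"scene":[(-1.9,-1.9),(-1.25,-.7)]}
for i in(0,1):
    X=np.array(posts(s.x,.102)[i]); 
    A=[];b=[]
    for n in off:
        J=np.array([(proj(n,X+d)-proj(n,X))/.001 for d in np.eye(3)[:2]*.001]).T; A.append(J);b+=list(off[n][i])
        print(n,np.linalg.solve(J,off[n][i]))
    d=np.linalg.lstsq(np.vstack(A),b,rcond=None)[0]
    a=s.x[2]-np.radians((40,160)[i]); print("post",i+1,X,"off",d,"rad",d@[np.cos(a),np.sin(a)],"tan",d@[np.sin(a),-np.cos(a)],"true",X[:2]+d,"angle",a)
E
```

```text
Traceback (most recent call last):
  File "h.py", line 10, in proj
    c,R,t=cal(n); v=R@np.array(X)+t; return np.array([c["fx"]*v[0]/v[2]+c["cx"],c["fy"]*v[1]/v[2]+c["cy"]])
          ~~~^^^
  File "h.py", line 5, in cal
    c=ctrl.calibration(n); return c,np.array(c["R"]),np.array(c["t"])
ValueError: time passes only in moves, steps and waits
```

```bash
sed -i 's/^def cal/import functools\n@functools.cache\ndef cal/' h.py; cat > fit.py <<'E'
from h import *
from scipy.optimize import minimize, least_squares
ims={n:cv2.imread(f"pics/{n}0.png") for n in("scene","top")}
roi={"scene":(408,284,36,32),"top":(148,226,30,24)}
F=8
def box(p):
    x,y,a=p; c,s=np.cos(a),np.sin(a)
    return [[x+c*u*.023-s*v*.008,y+s*u*.023+c*v*.008,z] for u in(-1,1) for v in(-1,1) for z in(.04,.074)]
M={}
for n,(x,y,w,h) in roi.items():
    g=cv2.cvtColor(ims[n],cv2.COLOR_BGR2GRAY)[y:y+h,x:x+w]
    M[n]=cv2.resize(g,None,fx=F,fy=F,interpolation=cv2.INTER_LINEAR)<62
def cost(p):
    e=0
    for n,(x,y,w,h) in roi.items():
        P=np.array([(proj(n,X)-[x,y]+.5)*F for X in box(p)],np.float32)
        m=np.zeros(M[n].shape,np.uint8); cv2.fillConvexPoly(m,(cv2.convexHull(P)*16).astype(np.int32),1,shift=4)
        e+=(m.astype(bool)^M[n]).sum()/M[n].sum()
    return e
best=min((minimize(cost,[.472,.355,a],method="Nelder-Mead",options=dict(initial_simplex=[[.472,.355,a],[.48,.355,a],[.472,.363,a],[.472,.355,a+.2]])) for a in(-.6,-.85,-1.1)),key=lambda r:r.fun)
print("key",best.x,best.fun)
# housing from ring centres z=.1, both views
ring={"top":[(235+95/8,197+124/8),(277+102/8,163+109/8),(288+95/8,220+94/8)],
"scene":[(300+79/8,215+137/8),(224+100/8,210+106/8),(272+92/8,180+99/8)]}
spout={"top":(245.4,248.3),"scene":(340.5,228.9)}
def posts(p,z=.1):
    return [[p[0]+.098*np.cos(p[2]-np.radians(k)),p[1]+.098*np.sin(p[2]-np.radians(k)),z] for k in(40,160,280)]
def res(p,ns=("top","scene")):
    r=[]
    for n in ns:
        for X,u in zip(posts(p),ring[n]): r+=list(proj(n,X)+.5-u)
        r+=list(.5*(proj(n,[p[0]+.16*np.cos(p[2]),p[1]+.16*np.sin(p[2]),.062])-spout[n]))
    return r
for ns in(("top","scene"),("top",),("scene",)):
    s=least_squares(res,[.57,-.015,2.47],args=(ns,)); print("housing",s.x,np.degrees(s.x[2]),np.round(s.fun,1))
s=least_squares(res,[.57,-.015,2.47])
off={"top":[(1,0),(-.1,-1.4)],"scene":[(-1.9,-1.9),(-1.25,-.7)]}
for i in(0,1):
    X=np.array(posts(s.x,.102)[i]); 
    A=[];b=[]
    for n in off:
        J=np.array([(proj(n,X+d)-proj(n,X))/.001 for d in np.eye(3)[:2]*.001+np.zeros((2,3))]).T; A.append(J);b+=list(off[n][i])
        print(n,np.linalg.solve(J,off[n][i]))
    d=np.linalg.lstsq(np.vstack(A),b,rcond=None)[0]
    a=s.x[2]-np.radians((40,160)[i]); print("post",i+1,X,"off",d,"rad",d@[np.cos(a),np.sin(a)],"tan",d@[np.sin(a),-np.cos(a)],"true",X[:2]+d,"angle",a)
E
python3 fit.py
```

```text
key [ 0.47170025  0.35276052 -0.81235808] 0.4203162188964627
housing [ 0.57000731 -0.01245172  2.46439022] 141.1991587163198 [-0.3  0.1 -0.1 -0.1 -0.   0.  -0.3 -0.4 -0.3 -0.6 -0.2 -0.1 -0.1  0.2
  0.8 -0.6]
housing [ 0.56992681 -0.01302004  2.46620023] 141.30286434904104 [-0.1  0.2  0.  -0.   0.2  0.  -0.2 -0.4]
housing [ 0.57040635 -0.01166967  2.46249682] 141.09067483680514 [-0.3 -0.3 -0.2  0.1  0.1  0.4  0.9 -0.5]
top [ 5.28637020e-05 -2.99660364e-03]
scene [-0.00126443 -0.0078412 ]
post 1 [0.55097376 0.08368216 0.102     ] off [-6.81442384e-05 -5.33930824e-03] rad -0.005224402196908069 tan -0.0011038468025521418 true [0.55090561 0.07834286] angle 1.7662585198480985
top [0.00428144 0.00036695]
scene [ 0.00074105 -0.00398607]
post 2 [ 0.66277848 -0.04403512  0.102     ] off [ 0.00276601 -0.00121012] rad 0.003008423145068471 tan 0.0002541276541367176 true [ 0.66554448 -0.04524524] angle -0.3281365825450968
```

```bash
cat > ov.py <<'E'
from fit import *
def ov(n,x,y,w,h,f,polys):
    im=cv2.resize(ims[n][y:y+h,x:x+w],None,fx=f,fy=f,interpolation=cv2.INTER_CUBIC)
    raw=im.copy()
    for P,c in polys:
        q=np.array([(proj(n,X)+.5-[x,y])*f for X in P]); cv2.polylines(im,[np.int32(q)],True,c,1)
    return np.hstack([raw,im])
def sq(c,a,z,h=.008): return [[c[0]+np.cos(a)*u*h-np.sin(a)*v*h,c[1]+np.sin(a)*u*h+np.cos(a)*v*h,z] for u,v in((1,1),(1,-1),(-1,-1),(-1,1))]
def circ(c,r,z): return [[c[0]+r*np.cos(t),c[1]+r*np.sin(t),z] for t in np.linspace(0,6.28,40)]
T=[(.5509,.0783),(.6655,-.0452)]
rows=[]
for i,(a,rs,rt) in enumerate(((1.766,(300,210),(235,199)),(-.328,(224,205),(277,163)))):
    X=posts(s.x,.1)[i]
    pol=[(sq(T[i],a,.122),(0,0,255)),(sq(T[i],a,.102),(0,255,0)),(circ(X,.021,.1),(255,0,0))]
    rows.append(np.hstack([ov("scene",*rs,25,25,8,pol),ov("top",*rt,25,25,8,pol)]))
B=box(best.x); k=[([B[j] for j in (1,3,7,5)],(0,0,255)),([B[j] for j in(0,2,6,4)],(0,255,0))]
rows.append(np.hstack([ov("scene",408,282,36,36,200/36,k),ov("top",148,222,36,36,200/36,k)]))
cv2.imwrite("pics/ov.png",np.vstack([cv2.resize(r,(800,200)) for r in rows]))
for n in M: cv2.imwrite(f"pics/m{n}.png",M[n]*255); print(n,M[n].sum()/64)
E
python3 ov.py | tail -2
```

```text
scene 402.90625
top 125.21875[ WARN:0@0.286] global loadsave.cpp:1063 imwrite_ Unsupported depth image for selected encoder is fallbacked to CV_8U.
```

View pics/ov.png

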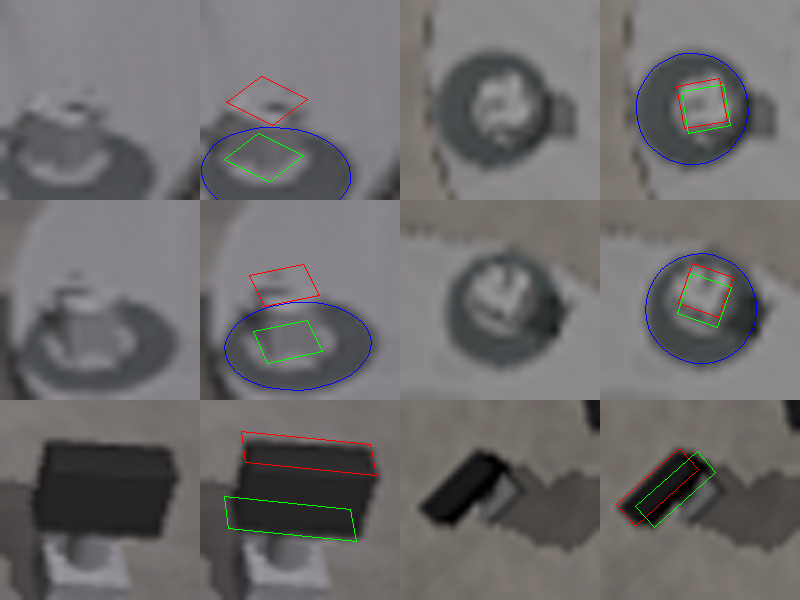

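```bash
cat > go.py <<'E'
import sys
from h import *
# usage: go.py x y z yaw(of tool x, vertical tool) -> shift (cm) and turn in tool axes
def st():
    o=ctrl.get_obs(); R=Ro.from_rotvec(o["tool_rot"]).as_matrix()
    print("t %.2f"%o["t"],"pos",np.round(o["tool_pos"],4),"yaw %.3f"%np.arctan2(R[1,0],R[0,0]),"q6 %.3f"%o["q"][5],"q1 %.3f"%o["q"][0],"tilt",np.round(R[:2,2],3),"F",np.round(o["contact_force"],2),"Tq",np.round(o["wrist_torque"],3),"open %.4f"%o["opening"],"grip %.1f"%o["grip_force"])
    return o,R
if __name__=="__main__":
    o,R=st()
    if len(sys.argv)>1:
        x,y,z,a=map(float,sys.argv[1:5])
        Rg=np.array([[np.cos(a),np.sin(a),0],[np.sin(a),-np.cos(a),0],[0,0,-1]])
        print("shift cm",np.round(R.T@(np.array([x,y,z])-o["tool_pos"])*100,2),"turn",np.round(Ro.from_matrix(R.T@Rg).as_rotvec(),3))
E
python3 go.py .472 .3525 .15 -0.81; python3 go.py .472 .3525 .15 2.33
```

```text
t 0.80 pos [0.1672 0.6022 0.2313] yaw 2.871 q6 -0.119 q1 1.181 tilt [-0. -0.] F [0.03 0.18 0.12] Tq [ 0.002 -0.028 -0.014] open 0.0855 grip 0.0
shift cm [-36.05 -15.91   8.13] turn [ 0.    -0.    -2.602]
t 0.80 pos [0.1672 0.6022 0.2313] yaw 2.871 q6 -0.119 q1 1.181 tilt [-0. -0.] F [0.03 0.18 0.12] Tq [ 0.002 -0.028 -0.014] open 0.0855 grip 0.0
shift cm [-36.05 -15.91   8.13] turn [-0.    -0.     0.541]
```

```bash
python3 -m handwheel '[[[-6,-2.6,1.3],[0,0,0.1]],[[-12,-5.3,2.7],[0,0,0.2]],[[-18,-8,4],[0,0,0.3]],[[-24,-10.6,5.4],[0,0,0.4]],[[-30,-13.2,6.5],[0,0,0.54]]]' -1 30; python3 go.py .472 .3525 .12 2.33
```

```text
t: 1.42
tool_pos: [0.4056, 0.4068, 0.1699]
tool_rot: [1.245, 2.884, 0.001]
contact_force: [0.3, 0.5, -0.5]
opening: 0.0853
grip_force: 0.0
t 1.43 pos [0.4056 0.4068 0.1699] yaw 2.327 q6 -0.099 q1 0.657 tilt [0. 0.] F [ 0.3   0.5  -0.54] Tq [ 0.009 -0.011  0.039] open 0.0853 grip 0.0
shift cm [-8.5   1.1   4.99] turn [ 0.001 -0.    -0.003]
```

```bash
python3 -m handwheel '[[[-5,1,3],[0,0,0]],[[-5,1,3],[0,0,0]],[[-5,1,3],[0,0,0]]]' >/dev/null; python3 go.py .472 .3525 .038 2.33
```

```text
t 1.80 pos [0.446  0.379  0.1403] yaw 2.330 q6 -0.183 q1 0.577 tilt [-0.  0.] F [ 0.   -0.09  0.46] Tq [ 0.025 -0.048 -0.002] open 0.0849 grip 0.0
shift cm [-3.72  0.06 10.22] turn [ 0. -0.  0.]
```

```bash
python3 -m handwheel '[[[-3.7,0.05,1],[0,0,0]],[[-3.7,0.05,3],[0,0,0]],[[-3.7,0.05,3],[0,0,0]]]' >/dev/null; python3 go.py .472 .3525 .038 2.33; python3 - <<'E'
from h import *
a=ctrl.get_image("scene"); b=ctrl.get_image("top")
f=lambda im,x,y,w,h,k: cv2.resize(im[y:y+h,x:x+w],None,fx=k,fy=k,interpolation=cv2.INTER_CUBIC)
cv2.imwrite("pics/hov.png",np.hstack([f(a,370,230,100,100,4),f(b,110,190,100,100,4)]))
E
```

```text
t 2.17 pos [0.4698 0.3527 0.1084] yaw 2.332 q6 -0.244 q1 0.517 tilt [-0.003 -0.001] F [-0.18 -0.11  0.32] Tq [ 0.015  0.019 -0.035] open 0.0855 grip 0.0
shift cm [-0.18  0.16  7.04] turn [-0.003 -0.001  0.002]
```

View pics/hov.png

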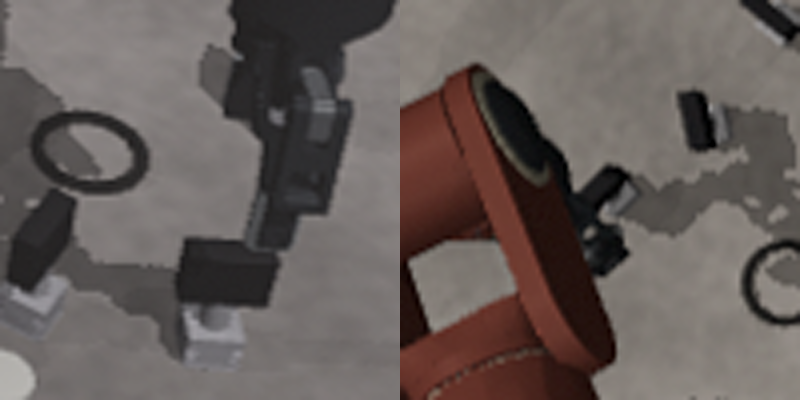

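The view shows the handle centre at scene (426,297), unmoved, with the near finger's tip at about (437,291). I'll check that against the projection.

```bash
python3 - <<'E'
from h import *
o=ctrl.get_obs(); p=o["tool_pos"]; R=Ro.from_rotvec(o["tool_rot"]).as_matrix()
for d in(-.043,.043):
  X=p+R[:,1]*d+[0,0,.013]; print(X,[np.round((proj(n,X)+.5-c)*4) for n,c in(("scene",(370,230)),("top",(110,190)))])
for X in([.472,.3525,.057],): print([np.round((proj(n,X)+.5-c)*4) for n,c in(("scene",(370,230)),("top",(110,190)))])
E
```

```text
[0.43982314 0.32365917 0.1231984 ] [array([240., 116.]), array([211., 233.])]
[0.50205933 0.38301114 0.12318156] [array([264., 237.]), array([134., 147.])]
[array([223., 270.]), array([201., 191.])]
```

```bash
python3 -m handwheel '[[[-0.2,0.15,2],[0,0,0]],[[-0.2,0.15,4],[0,0,0]],[[-0.2,0.15,6],[0,0,0]],[[-0.2,0.15,7],[0,0,0]],[[-0.2,0.15,7],[0,0,0]]]'>/dev/null; python3 go.py .472 .3525 .038 2.33;  python3 -m handwheel '[[[0,0,0],[0,0,0]],[[0,0,0],[0,0,0]],[[0,0,0],[0,0,0]],[[0,0,0],[0,0,0]],[[0,0,0],[0,0,0]]]' 1 30 >/dev/null; python3 go.py .472 .3525 .13 2.33
```

```text
t 2.90 pos [0.4735 0.3514 0.0385] yaw 2.331 q6 -0.248 q1 0.512 tilt [-0.002 -0.001] F [ 0.02 -0.44 -0.32] Tq [ 0.017 -0.056  0.044] open 0.0854 grip 0.0
shift cm [ 0.18 -0.04  0.05] turn [-0.003 -0.001  0.001]
t 3.52 pos [0.4746 0.3521 0.0405] yaw 2.331 q6 -0.248 q1 0.512 tilt [0.001 0.   ] F [ 0.46 -0.97  1.82] Tq [-0.027  0.005  0.029] open 0.0153 grip 34.5
shift cm [ 0.21 -0.15 -8.95] turn [0.001 0.    0.001]
```

```bash
python3 -m handwheel '[[[0,0,-3],[0,0,0]],[[0,0,-6],[0,0,0]],[[0,0,-10],[0,0,0]],[[0,0,-14.5],[0,0,0]],[[0,0,-14.5],[0,0,0]]]' 1 60 >/dev/null; python3 go.py .5529 .0787 .185 -2.946; python3 -m handwheel '[[[0,0,0],[0,0,0]]]' >/dev/null;  python3 go.py .5529 .0787 .185 -2.946; python3 - <<'E'
from h import *
o=ctrl.get_obs(); p=o["tool_pos"]; R=Ro.from_rotvec(o["tool_rot"]).as_matrix()
for n in("scene","top"):
    ctrl.get_image(n)
    for q in("key","key_handle"):
        for d in ctrl.landmark_of(n,q)[:5]: print(n,q,np.round(d["position"],1),round(d["score"],2))
    print(n,proj(n,p-[0,0,.038]),proj(n,p+[0,0,.019]))
E
```

```text
t 4.15 pos [0.4766 0.3533 0.19  ] yaw 2.331 q6 -0.248 q1 0.512 tilt [0.008 0.004] F [ 0.18  0.31 -1.95] Tq [ 0.024 -0.035 -0.043] open 0.0151 grip 60.7
shift cm [-25.15 -13.4    0.44] turn [ 0.007  0.006 -1.006]
t 4.28 pos [0.4737 0.3516 0.1837] yaw 2.331 q6 -0.248 q1 0.512 tilt [-0.002 -0.001] F [-0.23 -0.42 -1.97] Tq [ 0.029 -0.014 -0.015] open 0.0151 grip 60.7
shift cm [-25.24 -13.06  -0.12] turn [-1.000e-03 -1.000e-03 -1.006e+00]
scene key [373.7 307. ] 0.87
scene key [331.5 309.7] 0.77
scene key [433.3 266.9] 0.66
scene key [446.  241.5] 0.52
scene key_handle [332.2 293.8] 0.97
scene key_handle [445.4 242.5] 0.76
scene key_handle [378.6 289.5] 0.67
scene key_handle [238.5 221.7] 0.42
scene [433.15943212 264.6216391 ] [439.46681496 241.59662005]
top key [186.7 293.1] 0.57
top key [153.8 239. ] 0.56
top key [191.1 225.8] 0.48
top key [202.8 194.8] 0.45
top key_handle [185.  219.6] 0.68
top key_handle [244.  245.6] 0.67
top key_handle [206.2 188.9] 0.57
top key_handle [182.7 299.8] 0.55
top key_handle [144.4 236.7] 0.45
top [150.79809608 235.79549205] [144.13049845 235.10662852]
```

```bash
python3 -m handwheel '[[[-4,-2,0],[0,0,-0.16]],[[-9,-4.7,0],[0,0,-0.33]],[[-14,-7.4,-0.1],[0,0,-0.5]],[[-19,-10,-0.1],[0,0,-0.67]],[[-23,-12,-0.1],[0,0,-0.84]]]' >/dev/null; python3 -m handwheel '[[[0,0,0],[0,0,-0.16]],[[0,0,0],[0,0,-0.166]],[[0,0,0],[0,0,-0.166]]]' >/dev/null; python3 go.py .5529 .0787 .172 -2.946
```

```text
t 5.58 pos [0.5456 0.1029 0.1858] yaw -2.948 q6 -1.712 q1 0.052 tilt [-0.001  0.   ] F [-0.12  0.44 -1.63] Tq [-0.004 -0.009  0.003] open 0.0156 grip 60.6
shift cm [-0.25 -2.52  1.38] turn [ 0.    -0.001 -0.002]
```

```bash
python3 -m handwheel '[[[-0.2,-2.5,0.5],[0,0,0]],[[-0.2,-2.5,1.0],[0,0,0]],[[-0.2,-2.5,1.0],[0,0,0]],[[-0.2,-2.5,1.0],[0,0,0]]]' >/dev/null; python3 go.py .5529 .0787 .160 -2.946; python3 - <<'E'
from h import *
a=ctrl.get_image("scene"); b=ctrl.get_image("top")
f=lambda im,x,y,w,h,k: cv2.resize(im[y:y+h,x:x+w],None,fx=k,fy=k,interpolation=cv2.INTER_CUBIC)
cv2.imwrite("pics/n1.png",np.hstack([f(a,285,185,50,60,8),f(b,220,180,50,60,8)]))
E
```

```text
t 6.08 pos [0.5524 0.0792 0.1761] yaw -2.946 q6 -1.758 q1 0.009 tilt [-0.  0.] F [-0.06 -0.3  -1.66] Tq [ 0.048  0.042 -0.006] open 0.0149 grip 60.5
shift cm [-0.04 -0.06  1.61] turn [ 0. -0.  0.]
```

View pics/n1.png

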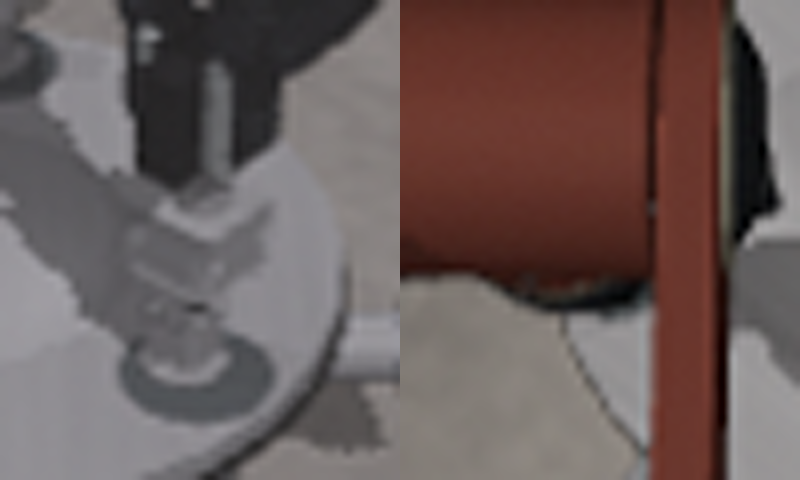

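```bash
python3 -m handwheel '[[[0,0,0.5],[0,0,0]],[[0,0,1.0],[0,0,0]],[[0,0,1.3],[0,0,0]],[[0,0,1.3],[0,0,0]]]' >/dev/null; python3 go.py; python3 -m handwheel '[[[0,0,0.1],[0,0,0]],[[0,0,0.2],[0,0,0]],[[0,0,0.2],[0,0,0]]]' >/dev/null; python3 go.py;python3 -m handwheel '[[[0,0,0.1],[0,0,0]],[[0,0,0.2],[0,0,0]],[[0,0,0.2],[0,0,0]]]' >/dev/null; python3 go.py
```

```text
t 6.67 pos [0.5523 0.0784 0.1625] yaw -2.946 q6 -1.758 q1 0.008 tilt [-0.001 -0.   ] F [ 0.43  0.53 -1.45] Tq [-0.011 -0.011 -0.027] open 0.0152 grip 60.5
t 7.05 pos [0.5526 0.0784 0.1611] yaw -2.946 q6 -1.758 q1 0.008 tilt [-0. -0.] F [ 0.38  0.1  -1.67] Tq [-0.003 -0.021 -0.051] open 0.0153 grip 60.5
t 7.42 pos [0.5526 0.0784 0.159 ] yaw -2.946 q6 -1.758 q1 0.008 tilt [-0. -0.] F [-0.23 -0.05 -1.78] Tq [-0.074  0.013  0.033] open 0.0151 grip 60.5
```

```bash
for i in 1; do :; done; python3 -m handwheel '[[[0,0,0.1],[0,0,0]],[[0,0,0.2],[0,0,0]],[[0,0,0.2],[0,0,0]]]' >/dev/null; python3 go.py;python3 -m handwheel '[[[0,0,0.1],[0,0,0]],[[0,0,0.2],[0,0,0]],[[0,0,0.2],[0,0,0]]]' >/dev/null; python3 go.py
```

```text
t 7.80 pos [0.5527 0.0784 0.1571] yaw -2.946 q6 -1.758 q1 0.008 tilt [ 0. -0.] F [ 0.04 -0.97 -1.19] Tq [-0.078 -0.147 -0.018] open 0.0151 grip 60.6
t 8.18 pos [0.5526 0.0784 0.1549] yaw -2.946 q6 -1.758 q1 0.008 tilt [-0.  0.] F [ 0.63 -0.27 -0.29] Tq [-0.021 -0.115  0.015] open 0.0151 grip 60.6
```

```bash
python3 -m handwheel '[[[0,0,0.1],[0,0,0]],[[0,0,0.1],[0,0,0]]]' >/dev/null; python3 go.py;python3 -m handwheel '[[[0,0,0.1],[0,0,0]],[[0,0,0.1],[0,0,0]]]' >/dev/null; python3 go.py
```

```text
t 8.43 pos [0.5526 0.0784 0.154 ] yaw -2.946 q6 -1.758 q1 0.008 tilt [-0.  0.] F [ 1.08 -0.51 -0.86] Tq [-0.091 -0.084  0.02 ] open 0.0151 grip 60.6
t 8.68 pos [0.5526 0.0784 0.153 ] yaw -2.946 q6 -1.758 q1 0.008 tilt [-0.  0.] F [-0.27  0.39 -1.53] Tq [-0.103 -0.113  0.002] open 0.0153 grip 60.6
```

Going in with little force, so the nut is inside the socket. I'll keep lowering until it bottoms at TCP ≈ 0.1465.

```bash
python3 -m handwheel '[[[0,0,0.15],[0,0,0]],[[0,0,0.3],[0,0,0]],[[0,0,0.3],[0,0,0]]]' >/dev/null; python3 go.py;python3 -m handwheel '[[[0,0,0.1],[0,0,0]],[[0,0,0.2],[0,0,0]],[[0,0,0.2],[0,0,0]]]' >/dev/null; python3 go.py; python3 -m handwheel '[[[0,0,0.1],[0,0,0]],[[0,0,0.1],[0,0,0]]]' >/dev/null; python3 go.py
```

```text
t 9.05 pos [0.5526 0.0784 0.1499] yaw -2.946 q6 -1.758 q1 0.008 tilt [-0.  0.] F [ 0.67  0.06 -1.53] Tq [-0.064 -0.048  0.042] open 0.0154 grip 60.6
t 9.43 pos [0.5526 0.0784 0.148 ] yaw -2.946 q6 -1.758 q1 0.008 tilt [-0. -0.] F [ 0.45 -0.23 -2.38] Tq [-0.017 -0.022 -0.041] open 0.0151 grip 60.6
t 9.68 pos [0.5526 0.0785 0.147 ] yaw -2.946 q6 -1.758 q1 0.008 tilt [-0. -0.] F [ 0.49 -0.18 -1.12] Tq [-0.092 -0.047 -0.009] open 0.0153 grip 60.6
```

```bash
python3 -m handwheel '[[[0,0,0],[0,0,0.15]],[[0,0,0],[0,0,0.3]],[[0,0,0],[0,0,0.45]],[[0,0,0],[0,0,0.6]],[[0,0,0],[0,0,0.6]]]' >/dev/null; python3 go.py;python3 -m handwheel '[[[0,0,0],[0,0,0.15]],[[0,0,0],[0,0,0.3]],[[0,0,0],[0,0,0.45]],[[0,0,0],[0,0,0.6]],[[0,0,0],[0,0,0.6]]]' >/dev/null; python3 go.py
```

```text
t 10.30 pos [0.5525 0.0784 0.147 ] yaw 2.739 q6 -1.160 q1 0.008 tilt [-0. -0.] F [ 0.11  0.13 -2.25] Tq [-0.057  0.103  0.045] open 0.0150 grip 60.6
t 10.93 pos [0.5525 0.0784 0.147 ] yaw 2.140 q6 -0.562 q1 0.008 tilt [-0.  0.] F [-0.19  0.24 -1.13] Tq [-0.092  0.053 -0.012] open 0.0152 grip 60.6
```

```bash
cat > tq.py <<'E'
from h import *
T=[];F=[]
for i in range(10):
    ctrl.get_image("top"); o=ctrl.get_obs(); T.append(o["wrist_torque"]); F.append(o["contact_force"])
print("Tq",np.mean(T,0).round(3),"+-",(np.std(T,0)/3).round(3),"F",np.mean(F,0).round(2))
E
python3 tq.py; python3 -m handwheel '[[[0,0,0],[0,0,0.12]],[[0,0,0],[0,0,0.25]],[[0,0,0],[0,0,0.4]],[[0,0,0],[0,0,0.5]],[[0,0,0],[0,0,0.5]]]' >/dev/null; python3 go.py; python3 tq.py
```

```text
Tq [-0.098  0.059  0.021] +- [0.005 0.01  0.011] F [-0.76 -0.48 -1.35]
t 12.05 pos [0.5526 0.0784 0.147 ] yaw 1.638 q6 -0.060 q1 0.008 tilt [-0. -0.] F [ 0.28  0.27 -0.73] Tq [-0.07   0.023  0.036] open 0.0154 grip 60.5
Tq [-0.084  0.05   0.025] +- [0.01  0.005 0.009] F [-0.11 -0.3  -1.77]
```

```bash
python3 -m handwheel '[[[0,0,0],[0,0,0.015]],[[0,0,0],[0,0,0.015]]]' >/dev/null; python3 go.py; python3 -m handwheel '[[[0,0,0],[0,0,-0.06]],[[0,0,0],[0,0,-0.12]],[[0,0,0],[0,0,-0.12]]]' >/dev/null; python3 go.py; python3 -m handwheel '[[[0,0,-0.7],[0,0,0]],[[0,0,-1.5],[0,0,0]],[[0,0,-2.5],[0,0,0]],[[0,0,-3.5],[0,0,0]],[[0,0,-3.5],[0,0,0]]]' >/dev/null; python3 go.py .667 -.0462 .18 2.814
```

```text
t 12.80 pos [0.5526 0.0784 0.147 ] yaw 1.622 q6 -0.043 q1 0.008 tilt [-0. -0.] F [ 0.41 -0.83 -1.66] Tq [-0.104  0.06   0.045] open 0.0153 grip 60.5
t 13.18 pos [0.5528 0.0785 0.1473] yaw 1.741 q6 -0.163 q1 0.008 tilt [0.001 0.   ] F [-0.83 -0.66 -1.27] Tq [ 0.021 -0.006 -0.   ] open 0.0151 grip 60.6
t 13.80 pos [0.5535 0.0784 0.1838] yaw 1.742 q6 -0.163 q1 0.008 tilt [ 0.003 -0.   ] F [ 0.75 -0.65 -2.82] Tq [0.012 0.031 0.01 ] open 0.0150 grip 60.5
shift cm [-14.21   9.06   0.41] turn [ 0.002  0.002 -1.072]
```

```bash
python3 -m handwheel '[[[-2.5,1.6,0],[0,0,-0.17]],[[-6,3.8,0],[0,0,-0.35]],[[-9.5,6,0],[0,0,-0.53]],[[-13,8.2,0],[0,0,-0.71]],[[-14,9,0],[0,0,-0.89]]]' >/dev/null; python3 -m handwheel '[[[0,0,0],[0,0,-0.18]],[[0,0,0],[0,0,-0.18]],[[0,0,0],[0,0,-0.18]]]' >/dev/null; python3 go.py .6674 -.0458 .163 2.814
```

```text
t 14.80 pos [ 0.6649 -0.044   0.1818] yaw 2.809 q6 -1.416 q1 -0.178 tilt [-0.001  0.   ] F [ 0.38  0.94 -2.09] Tq [0.003 0.013 0.016] open 0.0152 grip 60.6
shift cm [-0.3  -0.09  1.88] turn [-0.    -0.001 -0.005]
```

```bash
python3 -m handwheel '[[[-0.3,-0.1,0.3],[0,0,-0.005]],[[-0.3,-0.1,0.7],[0,0,-0.005]],[[-0.3,-0.1,0.7],[0,0,-0.005]]]' >/dev/null; python3 go.py .6674 -.0458 .163 2.814; python3 - <<'E'
from h import *
a=ctrl.get_image("scene"); b=ctrl.get_image("top")
f=lambda im,x,y,w,h,k: cv2.resize(im[y:y+h,x:x+w],None,fx=k,fy=k,interpolation=cv2.INTER_CUBIC)
cv2.imwrite("pics/n2.png",np.hstack([f(a,210,180,50,60,8),f(a,290,200,40,50,9.6)]))
E
```

```text
t 15.18 pos [ 0.6672 -0.046   0.1742] yaw 2.817 q6 -1.426 q1 -0.180 tilt [-0.001  0.   ] F [ 0.07  0.23 -1.9 ] Tq [ 0.011 -0.007  0.029] open 0.0153 grip 60.6
shift cm [-0.01  0.02  1.12] turn [-0.    -0.001  0.003]
```

View pics/n2.png

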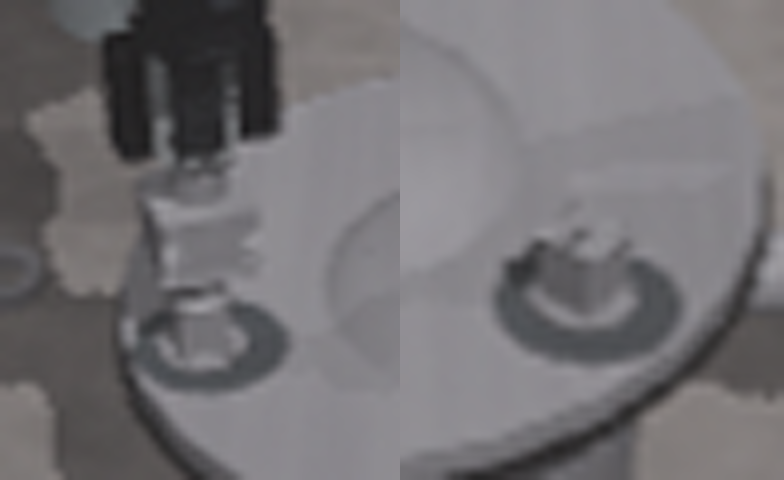

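The key hangs above nut2 (nut at crop (200,335), socket at (207,240)), and nut1 stands in its ring near crop (580,275). Feeling down onto nut2 now.

```bash
python3 -m handwheel '[[[0,0,0.6],[0,0,0]],[[0,0,1.1],[0,0,0]],[[0,0,1.2],[0,0,0]],[[0,0,1.2],[0,0,0]]]' >/dev/null; python3 go.py; python3 -m handwheel '[[[0,0,0.1],[0,0,0]],[[0,0,0.2],[0,0,0]],[[0,0,0.2],[0,0,0]]]' >/dev/null; python3 go.py;python3 -m handwheel '[[[0,0,0.1],[0,0,0]],[[0,0,0.2],[0,0,0]],[[0,0,0.2],[0,0,0]]]' >/dev/null; python3 go.py
```

```text
t 15.78 pos [ 0.6676 -0.0461  0.1628] yaw 2.817 q6 -1.426 q1 -0.180 tilt [-0.  0.] F [ 0.57 -0.6  -1.18] Tq [-0.019  0.045  0.064] open 0.0152 grip 60.6
t 16.15 pos [ 0.6676 -0.0461  0.161 ] yaw 2.817 q6 -1.426 q1 -0.180 tilt [-0. -0.] F [-0.1   0.56 -1.79] Tq [-0.032 -0.013  0.037] open 0.0150 grip 60.6
t 16.52 pos [ 0.6676 -0.0461  0.1589] yaw 2.817 q6 -1.426 q1 -0.180 tilt [-0.  0.] F [-0.66  0.54 -1.32] Tq [0.007 0.016 0.001] open 0.0154 grip 60.6
```

```bash
python3 -m handwheel '[[[0,0,0.1],[0,0,0]],[[0,0,0.2],[0,0,0]],[[0,0,0.2],[0,0,0]]]' >/dev/null; python3 go.py; python3 -m handwheel '[[[0,0,0.1],[0,0,0]],[[0,0,0.2],[0,0,0]],[[0,0,0.2],[0,0,0]]]' >/dev/null; python3 go.py;python3 -m handwheel '[[[0,0,0.1],[0,0,0]],[[0,0,0.1],[0,0,0]]]' >/dev/null; python3 go.py
```

```text
t 16.90 pos [ 0.6676 -0.0461  0.1569] yaw 2.817 q6 -1.426 q1 -0.180 tilt [-0.  0.] F [ 0.5  -0.8  -1.68] Tq [ 0.017 -0.021  0.041] open 0.0152 grip 60.6
t 17.27 pos [ 0.6677 -0.0462  0.155 ] yaw 2.817 q6 -1.426 q1 -0.180 tilt [ 0. -0.] F [ 0.05  1.05 -1.05] Tq [-0.036 -0.077  0.029] open 0.0154 grip 60.6
t 17.52 pos [ 0.6676 -0.0461  0.154 ] yaw 2.817 q6 -1.426 q1 -0.180 tilt [-0.  0.] F [ 0.62  0.38 -1.01] Tq [ 0.001 -0.082  0.025] open 0.0154 grip 60.6
```

```bash
python3 -m handwheel '[[[0,0,0.1],[0,0,0]],[[0,0,0.2],[0,0,0]],[[0,0,0.2],[0,0,0]]]' >/dev/null; python3 go.py; python3 -m handwheel '[[[0,0,0.1],[0,0,0]],[[0,0,0.2],[0,0,0]],[[0,0,0.2],[0,0,0]]]' >/dev/null; python3 go.py;python3 -m handwheel '[[[0,0,0.1],[0,0,0]],[[0,0,0.2],[0,0,0]],[[0,0,0.2],[0,0,0]]]' >/dev/null; python3 go.py; python3 -m handwheel '[[[0,0,0.1],[0,0,0]],[[0,0,0.1],[0,0,0]]]' >/dev/null; python3 go.py
```

```text
t 17.90 pos [ 0.6676 -0.0462  0.1519] yaw 2.817 q6 -1.426 q1 -0.180 tilt [-0.  0.] F [ 0.78 -0.32 -2.18] Tq [ 0.013 -0.131 -0.051] open 0.0152 grip 60.6
t 18.27 pos [ 0.6676 -0.0461  0.1499] yaw 2.817 q6 -1.426 q1 -0.180 tilt [-0.  0.] F [ 0.29 -0.38 -1.85] Tq [-0.013 -0.055  0.025] open 0.0150 grip 60.6
t 18.65 pos [ 0.6676 -0.0461  0.1479] yaw 2.817 q6 -1.426 q1 -0.180 tilt [-0.  0.] F [-0.26 -0.06 -0.59] Tq [-0.031 -0.028 -0.043] open 0.0152 grip 60.6
t 18.90 pos [ 0.6676 -0.0461  0.147 ] yaw 2.817 q6 -1.426 q1 -0.180 tilt [-0.  0.] F [ 0.11  0.53 -1.1 ] Tq [ 0.001 -0.04  -0.062] open 0.0147 grip 60.6
```

```bash

python3 -m handwheel '[[[0,-0.03,0],[0,0,0.15]],[[0.01,-0.06,0],[0,0,0.3]],[[0.02,-0.09,0],[0,0,0.45]],[[0.035,-0.11,0],[0,0,0.6]],[[0.035,-0.11,0],[0,0,0.6]]]' >/dev/null; python3 go.py
python3 -m handwheel '[[[0,-0.03,0],[0,0,0.15]],[[0.01,-0.06,0],[0,0,0.3]],[[0.02,-0.09,0],[0,0,0.45]],[[0.035,-0.11,0],[0,0,0.6]],[[0.035,-0.11,0],[0,0,0.6]]]' >/dev/null; python3 go.py
python3 -m handwheel '[[[0,-0.03,0],[0,0,0.15]],[[0.01,-0.06,0],[0,0,0.3]],[[0.02,-0.09,0],[0,0,0.45]],[[0.035,-0.11,0],[0,0,0.6]],[[0.035,-0.11,0],[0,0,0.6]]]' >/dev/null; python3 go.py
```

```text
t 19.52 pos [ 0.667  -0.0472  0.1471] yaw 2.219 q6 -0.829 q1 -0.182 tilt [-0. -0.] F [-0.67 -0.64 -1.18] Tq [-0.123 -0.072  0.046] open 0.0153 grip 60.6
t 20.15 pos [ 0.6658 -0.0475  0.1471] yaw 1.620 q6 -0.232 q1 -0.183 tilt [-0. -0.] F [-0.69  0.22 -1.33] Tq [-0.056  0.111  0.02 ] open 0.0155 grip 60.6
t 20.77 pos [ 0.6647 -0.0472  0.1471] yaw 1.022 q6 0.367 q1 -0.182 tilt [-0. -0.] F [-0.58 -0.95 -0.91] Tq [-0.09   0.095  0.013] open 0.0149 grip 60.6
```

```bash

python3 -m handwheel '[[[0,-0.03,0],[0,0,0.15]],[[0.01,-0.06,0],[0,0,0.3]],[[0.02,-0.09,0],[0,0,0.45]],[[0.035,-0.11,0],[0,0,0.6]],[[0.035,-0.11,0],[0,0,0.6]]]' >/dev/null; python3 go.py
python3 -m handwheel '[[[0,-0.03,0],[0,0,0.15]],[[0.01,-0.06,0],[0,0,0.3]],[[0.02,-0.09,0],[0,0,0.45]],[[0.035,-0.11,0],[0,0,0.6]],[[0.035,-0.11,0],[0,0,0.6]]]' >/dev/null; python3 go.py
python3 -m handwheel '[[[0,-0.03,0],[0,0,0.12]],[[0.01,-0.06,0],[0,0,0.24]],[[0.01,-0.06,0],[0,0,0.24]]]' >/dev/null; python3 go.py; python3 tq.py
```

```text
t 21.40 pos [ 0.664  -0.0462  0.1471] yaw 0.422 q6 0.967 q1 -0.181 tilt [-0.  0.] F [-0.75  0.51 -1.03] Tq [0.066 0.06  0.026] open 0.0154 grip 60.6
t 22.02 pos [ 0.664  -0.0449  0.1471] yaw -0.177 q6 1.569 q1 -0.179 tilt [0. 0.] F [-0.16 -0.06 -1.38] Tq [ 0.072  0.125 -0.002] open 0.0150 grip 60.6
t 22.40 pos [ 0.6641 -0.0445  0.1471] yaw -0.418 q6 1.810 q1 -0.179 tilt [0. 0.] F [-0.43 -0.06 -0.68] Tq [0.064 0.019 0.031] open 0.0150 grip 60.6
Tq [0.101 0.042 0.047] +- [0.011 0.006 0.008] F [-0.05  0.43 -1.39]
```

```bash

python3 -m handwheel '[[[0,-0.01,0],[0,0,0.053]],[[0,-0.01,0],[0,0,0.053]]]' >/dev/null; python3 go.py
python3 -m handwheel '[[[0,0.01,0],[0,0,-0.06]],[[0,0.02,0.05],[0,0,-0.12]],[[0,0.02,0.05],[0,0,-0.12]]]' >/dev/null; python3 go.py;python3 tq.py
```

```text
t 23.15 pos [ 0.6642 -0.0445  0.1471] yaw -0.475 q6 1.868 q1 -0.179 tilt [ 0. -0.] F [-1.24  0.65 -0.68] Tq [0.089 0.08  0.047] open 0.0153 grip 60.6
t 23.52 pos [ 0.6641 -0.0448  0.1466] yaw -0.356 q6 1.748 q1 -0.179 tilt [ 0. -0.] F [ 0.2   0.3  -2.08] Tq [ 0.002 -0.024 -0.02 ] open 0.0150 grip 60.6
Tq [-0.005 -0.004 -0.   ] +- [0.013 0.006 0.006] F [ 0.26 -0.07 -1.47]
```

```bash

python3 -m handwheel '[[[0,0,0],[0,0,0]],[[0,0,0],[0,0,0]],[[0,0,0],[0,0,0]],[[0,0,0],[0,0,0]],[[0,0,0],[0,0,0]]]' -1 20 >/dev/null; python3 go.py
python3 -m handwheel '[[[0,0,-1.5],[0,0,0]],[[0,0,-4],[0,0,0]],[[0,0,-8],[0,0,0]],[[0,0,-12],[0,0,0]],[[0,0,-14],[0,0,0]]]' >/dev/null; python3 go.py .5 .1 .3 -.356
```

```text
t 24.65 pos [ 0.6641 -0.0446  0.1466] yaw -0.356 q6 1.748 q1 -0.179 tilt [0. 0.] F [0.29 0.18 0.02] Tq [-0.015  0.004  0.015] open 0.0856 grip 0.0
t 25.27 pos [ 0.6651 -0.0448  0.2912] yaw -0.356 q6 1.748 q1 -0.179 tilt [ 0.006 -0.001] F [ 0.04  0.24 -0.22] Tq [ 0.002 -0.037  0.048] open 0.0851 grip 0.0
shift cm [-20.52  -7.82  -0.99] turn [-0.001 -0.006 -0.   ]
```

```bash

python3 -m handwheel '[[[-4,-5,0],[0,0,0]],[[-8,-10,0],[0,0,0]],[[-12,-15,0],[0,0,0]],[[-16,-19,0],[0,0,0]],[[-18,-22,0],[0,0,0]]]' >/dev/null; python3 -m handwheel '[[[-2,-5,0],[0,0,0]],[[-4,-10,0],[0,0,0]],[[-5,-10,0],[0,0,0]],[[-5,-10,0],[0,0,0]]]' >/dev/null; python3 go.py; python3 - <<'E'
from h import *
a=ctrl.get_image("scene"); b=ctrl.get_image("top")
f=lambda im,x,y,w,h,k: cv2.resize(im[y:y+h,x:x+w],None,fx=k,fy=k,interpolation=cv2.INTER_CUBIC)
cv2.imwrite("pics/fin.png",np.hstack([f(a,210,160,130,100,3),f(b,225,150,100,100,3.9)[:300]]))
E
```

```text
t 26.40 pos [0.5594 0.3355 0.2862] yaw -0.355 q6 2.352 q1 0.426 tilt [-0.001 -0.001] F [-0.39 -0.29  0.16] Tq [ 0.005 -0.023 -0.023] open 0.0853 grip 0.0
```

View pics/fin.png

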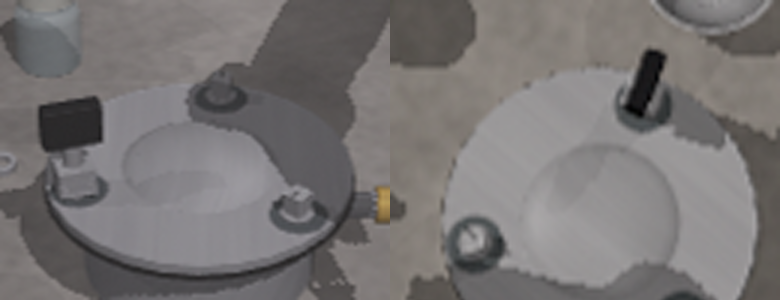

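The key stands seated on nut2 (crop (72,150) scene, (645,85) top). Nut1 is free at (297,205), nut3 is untouched, and the gripper is clear. Handing in.

```bash
python3 -c "
from station import ctrl
print(ctrl.finish_job())"
```

```text
the job is handed in; nothing more can be done
None
```

The job is handed in at about 26 s: I gave the first nut one quarter turn and the second nut two. The third nut was left alone, and the key stands seated and released on the second nut. The turn amounts come from the key's measured rotation less the expected trailing, since the camera was too coarse to check the nut angles directly.

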